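Pack and hold a marble tooling tile in its frame

TASK

Lower the hinged aluminium frame of the tooling board by its red tab until it is closed round the two marble tiles. Then slide the beech packer upright, all the way down, into the gap between a tile's front edge and the frame's front rail, at the one tile where that gap is wide enough. Finish still gripping the packer and pressing it towards the dark rear fence, so that this tile is held flush against the fence; leave the wax block, the tin and the thread spool where they are.

Things in the scene. Friction and masses are not known exactly. Their poses are not given: they have to be found in the camera images.
- board: Fixed tooling board: plywood plate 160 x 206 mm, top 12 mm above the table. Origin on the table, +x towards the dark rear fence, +y to the left, z up; yaw varies. The tiles lie on the plate centred near y = +43 and -43 mm, one in each window of the hinged frame; which is on which side varies.
- fence: Dark wooden rear fence fixed across the board, 156 mm long, 18 mm high above the plate; same origin and axes as the board. Its front face, which the tile is pressed against, is at x = +55 mm.
- frame (a joint): Opening angle of the hinged aluminium frame, rad: 0 = closed flat on the plate, grows as its front rises (starts 0.7 to 1.15, stop at 1.3). It turns about point hinge_line, parallel to the board's y. The stiff hinge stays where it is left; 2 to 5 N across the tab moves it. Push the red tab over and down from behind or above.
- hinge_line (a point): Middle of the frame's hinge line, at board x = +78 mm, y = 0, 20 mm above the table.
- tab_end (a point): Middle of the upper front edge of the red thumb tab on the hinged frame: 162 mm from the hinge line and 6 mm above it when closed (26 mm above the table). The tab is 36 mm wide, 8 mm thick, lies in the plane of the frame and sticks out 25 mm before the front rail's middle.
- short_tile: Loose white marble tile, 78 (x) by 68 (y) by 16 mm, about 0.25 kg. Origin under the middle of its REAR edge (by the fence); the tile extends to its -x; axes as the board's at the start. Starts 1 to 4 mm from the fence. Flush to the fence with the frame closed, it leaves a 22 mm gap to the front rail: the packer fits.
- long_tile: The same, but 92 mm (x) by 68 mm (y): leaves at most 8 mm to the front rail; the packer does not fit. Origin under the middle of its rear edge.
- short_tile_front (a point): Middle of the upper front edge of the short tile.
- long_tile_front (a point): Middle of the upper front edge of the long tile.
- packer: Loose beech packer plate standing upright on the table: 14 mm thick (its x), 60 mm wide (its y), 60 mm high, about 40 g, four small brass dots; its lowest 5 mm is thinned to 10 by 54 mm. Origin under its centre, z up; both faces alike. Grip it across its thickness, fingertips at least 20 mm above its foot to stay clear of the rails.
- wax_block: Round yellow wax puck, 51 mm across, 17 mm high; bystander. Origin under its centre.
- rivet_tin: Round aluminium tin, 56 mm across, 29 mm high; bystander. Origin under its centre.
- thread_spool: Upright spool of brown thread, about 51 x 73 x 52 mm with its loose thread end; bystander. Origin under it.
- front_rail (a point): On the hinged frame: middle of the front rail's upper face. Closed: rails 16 mm high, 12 to 28 mm above the table; front rail at board x = -59 to -45 mm, side rails 80 to 92 mm either side of y = 0, middle rail y = -6 to +6 mm, so each window is 74 mm wide (y) and runs from the front rail to the fence.
Mind the look-alikes: they are no part of the job. Of the things shaped like the packer, the beech one is meant. Leave any pink look-alike of the short_tile alone.

How it is judged:
By the outcome, as a careful person would: the job done as asked, in the order asked, and still so for the second after the job is handed in, while the arm keeps its last pose, push and grip.
It also fails if it takes over 67 s, if anything falls off the work surface, if the arm or the gripper's body presses on something with over 40 N, if the wrist force passes 120 N, or if a joint passes its speed limit or range.

ROBOT

A 7-joint arm with a two-finger parallel gripper is mounted at the origin on the work surface; the furniture and walls round the work are solid. World frame = base frame: x ahead of the robot, y to its left, z up, the work surface at z = 0. Lengths are in mm, angles in rad, forces in N, time in s.
With the tool pointing down it reaches from about 425 to 875 mm from the base axis. Payload 4.7 kg.
Tool frame: the origin (TCP) lies at the very end of the fingers, on their centre line; the grasp point (between the pads) lies 19 mm behind it; z points along the fingers, y is the direction in which the jaws open and shut (so a half turn about z gives the same grasp; the last joint's range is limited). The gripper opens to 85 mm and grips with 20 to 120 N. Pads are 22 mm wide; open, the fingers measure 114 mm over their backs; the gripper's body (76 mm by 85 mm) begins 54 mm behind the grasp point. The pads swing forward as they close: fully open they stand 13 mm farther back than shut.
Start: joints at [-1.107, 0.321, -0.07, 1.45, 0.023, 1.371, -0.057], TCP at [282.639, 585.355, 231.349] pointing down, gripper open.
Joint ranges: [-2.86, 2.86], [-0.3, 2.09], [-1.38, 1.24], [0.06, 2.45], [-1.56, 4.7], [0.09, 2.05], [-2.69, 2.69]. Speed limits (rad/s): [2.57, 2.57, 3.14, 3.14, 3.14, 3.14, 3.14].

INTERFACE

Orientations are given as a 3x3 rotation matrix whose columns are the frame's x, y, z axes.
In Python, from station import r, imaging, spotter gives the robot as it stands.
- The arm moves only by the tool step_arm, never from a script. Its argument "deltas" is text: rows parted by semicolons, each of 5 numbers parted by spaces: the shift along the tool's x, y, z in m, then the turn about the tool's z in rad, then the closure in counts, from 0 (fully open) to 255 (shut). A call has 1 to 20 rows; each row is the pose to reach, as a shift and turn from the pose measured when the call began, along the tool's axes at that moment; what a row does not reach only later rows make up. A row lasts 1/10 s, in which the tool goes at most 50 mm and 8.59 degrees, less where a joint would pass 70% of its speed; a pose out of reach is approached as far as the arm can. A call with a gripper value outside its range is refused whole. The fingers move at their own pace and stop on an object; "squeeze" is the grip in N (left out, the last holds). Time passes only in rows, so rows that repeat a pose let the fingers close. It gives the time, the measured TCP pose, the force and the opening at its end, in the units of the state.
- r.read_state(): the state, without advancing time (a new reading comes with each control period).
- imaging.snapshot(name): name is "scene" or "top"; returns (picture, depth): 480x640x3 uint8, red, green, blue; 480x640 float32, mm along the optical axis (not along the pixel's ray), 0 where there is no reading.
- imaging.camera_model(name): a dict with "mtx" (3x3 intrinsics, pixels), "R" (3x3) and "t" (3): a world point X has camera coordinates R X + t. Camera axes: x right, y down, z forward; pixel columns grow to the right and rows downward; lengths in mm; the calibration is good to about 2 mm. A picture is of the moment at which its call begins. camera_model takes no time and is no camera call.
- r.sign_off(): hands the job in, once; it reports no verdict.
Trained networks look in the newest picture that a camera, given by its name, has taken for a name from the list of things; names that differ only in an ending like _2 or _b are one class to them, and where a whole thing is asked for, a point or a joint stands for the part that bears it (a point fixed in the world has none). Each returns a list of dicts, best first, with "p" (0 to 1); they miss things now and then, are a little off and sometimes report something else, mostly with a low value. They report only what shows in the picture. A call takes as long as a camera call. They do not tell look-alikes from the thing itself.
- spotter.regions_of(query, camera): "region" (480x640 bool, what is visible of it) and "point" ([column, row] in pixels, amid what is visible of it).
- spotter.tip_of(query, camera): "point" ([column, row] in pixels: a listed point, or the origin of a listed thing).
The state is a dict: "t": time; "joints": joint angles; "joint_velocities": joint speeds; "tau": joint torques, N m; "ee_pos": TCP position; "orientation": TCP orientation; "contact_force": force on the tool from outside, world axes, zero at the start; "wrist_torque": the same for the moment, N m; "finger_gap": opening from 0.0 (shut) to 1.0 (fully open).
Only numpy, scipy, OpenCV 4.12 (cv2) and the standard library are available. Lean on these libraries where they do the work, as an engineer would, in place of code of your own. Each camera call takes 0.05 s, during which the arm holds its last target. There are 200 camera calls.

## Working session

There is one attempt and no reset: what is moved stays moved. The work goes in short steps, Python scripts to look and compute and a tool call to move; the robot and the scene stay as the last step left them, time stands still between calls to the robot, and variables do not carry over. Pictures are saved under pics/ and viewed, about 8 in all and at most 12, crops included, and the job is handed in when it is done.

Besides the shell and the picture viewer there is one more tool, called after ">>>" as name(argument=value, ...) on one line, values as JSON. step_arm: Moves the arm, as the interface text tells. Its arguments: {"type":"object","properties":{"deltas":{"type":"string"},"squeeze":{"type":"number"}},"required":["deltas"]}

```bash
mkdir -p pics; ls; python3 - <<'E'
from station import r, imaging, spotter
import cv2,numpy as np
for n in("scene","top"):
    p,d=imaging.snapshot(n); cv2.imwrite(f"pics/{n}0.png",p[:,:,::-1]); np.save(f"pics/{n}d.npy",d)
    m=imaging.camera_model(n); C=-m["R"].T@m["t"]; print(n,C,m["R"][2],m["mtx"][0,0])
    for q in["board","fence","frame","hinge_line","tab_end","short_tile","long_tile","short_tile_front","long_tile_front","packer","wax_block","rivet_tin","thread_spool","front_rail"]:
        for k,f in(("tip",spotter.tip_of),):
            out=[]
            for o in f(q,n)[:3]:
                u,v=o["point"]; z=d[int(round(v)),int(round(u))]
                X=m["R"].T@(np.linalg.inv(m["mtx"])@np.array([u,v,1])*z-m["t"])
                out.append((round(o["p"],2),np.round(o["point"]).tolist(),np.round(X).tolist()))
            print(n,q,k,out)
s=r.read_state();print(s["t"],s["ee_pos"],s["orientation"],s["finger_gap"])
E
```

```text
pics
scene [-137.32422757 -933.07923083  581.22098079] [ 0.55382133  0.72113311 -0.41623187] 607.1803758302452
scene board tip [(0.95, [280.0, 232.0], [524.0, 107.0, 20.0])]
scene fence tip []Traceback (most recent call last):
  File "<stdin>", line 9, in <module>
ValueError: it knows: board, fence, front_rail, hinge_line, long_tile, long_tile_front, packer, rivet_tin, short_tile, short_tile_front, tab_end, thread_spool, wax_block
```

```bash
cat > h.py <<'E'
from station import r, imaging, spotter
import cv2,numpy as np
def shot(n,f=None):
    p,d=imaging.snapshot(n)
    if f: cv2.imwrite(f"pics/{f}.png",p[:,:,::-1])
    return p,d,imaging.camera_model(n)
def w(m,u,v,z):  # pixel + depth -> world
    return m["R"].T@(np.linalg.inv(m["mtx"])@np.array([u,v,1])*z-m["t"])
def atz(m,u,v,h): # pixel -> world at height h
    C=-m["R"].T@m["t"]; r_=m["R"].T@np.linalg.inv(m["mtx"])@np.array([u,v,1.]); return C+r_*(h-C[2])/r_[2]
def proj(m,X):
    c=m["R"]@np.array(X,float)+m["t"]; c=m["mtx"]@c; return c[:2]/c[2]
def tool(X):
    s=r.read_state(); return s["orientation"].T@(np.array(X)-s["ee_pos"]) if hasattr(s["orientation"],"T") else np.array(s["orientation"]).T@(np.array(X)-np.array(s["ee_pos"]))
def tips(qs,n,d,m):
    for q in qs:
        out=[]
        for o in spotter.tip_of(q,n)[:3]:
            u,v=o["point"]; z=d[min(479,int(round(v))),min(639,int(round(u)))]
            out.append((round(o["p"],2),np.round(o["point"]).tolist(),np.round(w(m,u,v,z)).tolist()))
        print(n,q,out)
E
python3 - <<'E'
from h import *
for n in("scene","top"):
    p,d,m=shot(n,n+"0"); np.save(f"pics/{n}d.npy",d)
    if n=="top":print(-m["R"].T@m["t"],m["R"])
    tips(["board","fence","hinge_line","tab_end","short_tile","long_tile","short_tile_front","long_tile_front","packer","wax_block","rivet_tin","thread_spool","front_rail"],n,d,m)
s=r.read_state();print(s["t"],s["ee_pos"],s["orientation"],s["finger_gap"])
E
```

```text
scene board [(0.66, [281.0, 230.0], [524.0, 103.0, 27.0]), (0.41, [274.0, 181.0], [680.0, 376.0, 30.0])]
scene fence []
scene hinge_line [(0.73, [311.0, 215.0], [575.0, 60.0, 66.0])]
scene tab_end [(0.86, [265.0, 178.0], [546.0, 199.0, 117.0])]
scene short_tile [(0.57, [310.0, 229.0], [585.0, 80.0, 22.0]), (0.56, [346.0, 265.0], [548.0, -96.0, 17.0])]
scene long_tile [(0.76, [294.0, 213.0], [600.0, 162.0, 28.0]), (0.36, [281.0, 229.0], [525.0, 106.0, 28.0])]
scene short_tile_front [(0.9, [321.0, 270.0], [496.0, -86.0, 19.0]), (0.6, [277.0, 225.0], [529.0, 127.0, 29.0])]
scene long_tile_front [(0.8, [260.0, 211.0], [544.0, 224.0, 28.0])]
scene packer [(0.87, [364.0, 315.0], [465.0, -253.0, 11.0]), (0.65, [402.0, 296.0], [570.0, -238.0, 6.0]), (0.22, [308.0, 227.0], [580.0, 79.0, 29.0])]
scene wax_block [(0.74, [292.0, 299.0], [393.0, -135.0, 11.0])]
scene rivet_tin [(0.75, [411.0, 257.0], [684.0, -145.0, 15.0]), (0.72, [446.0, 289.0], [662.0, -265.0, 2.0]), (0.65, [281.0, 227.0], [533.0, 117.0, 26.0])]
scene thread_spool [(0.7, [449.0, 287.0], [668.0, -265.0, 6.0]), (0.52, [306.0, 227
[... 764 characters left out ...]
.0, 1.0]), (0.96, [253.0, 256.0], [519.0, 111.0, 106.0])]
top long_tile_front [(0.57, [212.0, 258.0], [523.0, 210.0, 13.0])]
top packer [(0.48, [433.0, 282.0], [469.0, -234.0, 59.0])]
top wax_block [(0.49, [221.0, 212.0], [616.0, 190.0, 25.0])]
top rivet_tin [(0.87, [376.0, 170.0], [698.0, -130.0, 31.0])]
top thread_spool [(0.76, [439.0, 181.0], [669.0, -253.0, 58.0])]
top front_rail [(0.67, [227.0, 242.0], [545.0, 160.0, 110.0]), (0.66, [380.0, 168.0], [703.0, -138.0, 29.0])]
1.55 [282.63134543 585.36875473 231.35067145] [[-9.00556436e-01  4.34739111e-01  1.03903194e-04]
 [ 4.34739118e-01  9.00556437e-01  6.08380581e-05]
 [-6.71220065e-05  9.99588876e-05 -9.99999993e-01]] 0.9976390638485589
```

View pics/scene0.png

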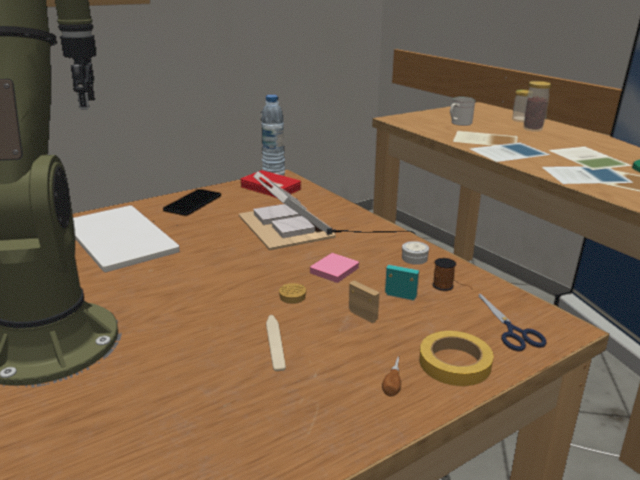

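View pics/top0.png

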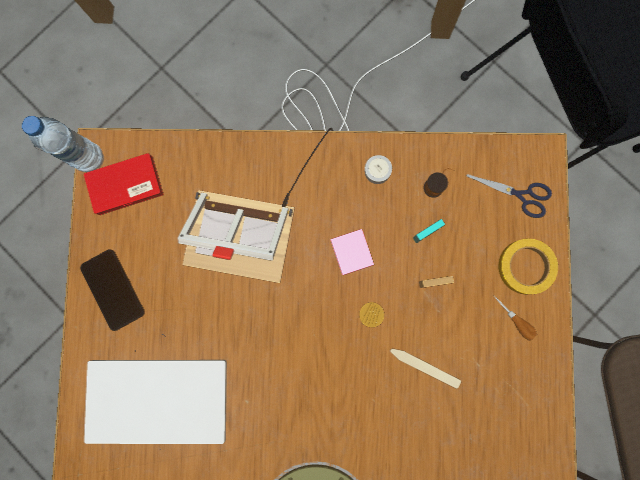

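The board shows in the top view at about (238,240), with the frame open and its red tab at (223,253). The beech packer is at (437,282). The teal plate (430,231) and the pink tile (352,252) are look-alikes. Next I'll fit the board pose and look closer.

```bash
python3 - <<'E'
from h import *
p=cv2.imread("pics/top0.png"); d=np.load("pics/topd.npy"); m=imaging.camera_model("top")
a=cv2.resize(p[180:295,170:305],None,fx=4.4,fy=4.4,interpolation=cv2.INTER_CUBIC)
b=cv2.resize(p[260:305,405:470],None,fx=3,fy=3,interpolation=cv2.INTER_CUBIC)
o=np.zeros((a.shape[0],800,3),np.uint8);o[:,:a.shape[1]]=a;o[:b.shape[0],a.shape[1]+5:a.shape[1]+5+b.shape[1]]=b
cv2.imwrite("pics/crop.png",o)
# packer: points with height 50-70 near it
v,u=np.mgrid[265:300,410:465]; z=d[265:300,410:465]
X=np.array([w(m,a_,b_,c_) for a_,b_,c_ in zip(u.ravel(),v.ravel(),z.ravel())])
T=X[(X[:,2]>48)&(X[:,2]<75)]
print(len(T),T.mean(0),cv2.minAreaRect(T[:,:2].astype(np.float32)))
# tiles/table heights
v,u=np.mgrid[185:295,170:300]; z=d[185:295,170:300]
X=np.array([w(m,a_,b_,c_) for a_,b_,c_ in zip(u.ravel(),v.ravel(),z.ravel())])
h=np.histogram(X[:,2],bins=np.arange(-10,160,5));print(list(zip(h[1],h[0])))
B=X[(X[:,2]>7)&(X[:,2]<17)]; print(cv2.minAreaRect(B[:,:2].astype(np.float32)))
# red tab
hsv=cv2.cvtColor(p,cv2.COLOR_BGR2HSV)[185:295,170:300].reshape(-1,3)
R=((hsv[:,0]<8)|(hsv[:,0]>172))&(hsv[:,1]>150)&(hsv[:,2]>90)
print(X[R].min(0),X[R].max(0),X[R].mean(0),R.sum())
print(cv2.minAreaRect(X[R][:,:2].astype(np.float32)))
for c in [(200,191),(294,207),(279,282),(183,264)]: print(atz(m,*c,12))
E
```

```text
228 [ 469.65648253 -243.42132949   60.59367781] ((469.83935546875, -243.69752502441406), (14.384493827819824, 59.44239807128906), 8.382125854492188)
[(np.int64(-10), np.int64(19)), (np.int64(-5), np.int64(2106)), (np.int64(0), np.int64(4038)), (np.int64(5), np.int64(539)), (np.int64(10), np.int64(2440)), (np.int64(15), np.int64(574)), (np.int64(20), np.int64(107)), (np.int64(25), np.int64(1424)), (np.int64(30), np.int64(955)), (np.int64(35), np.int64(64)), (np.int64(40), np.int64(41)), (np.int64(45), np.int64(63)), (np.int64(50), np.int64(63)), (np.int64(55), np.int64(63)), (np.int64(60), np.int64(54)), (np.int64(65), np.int64(79)), (np.int64(70), np.int64(45)), (np.int64(75), np.int64(74)), (np.int64(80), np.int64(55)), (np.int64(85), np.int64(71)), (np.int64(90), np.int64(67)), (np.int64(95), np.int64(58)), (np.int64(100), np.int64(74)), (np.int64(105), np.int64(270)), (np.int64(110), np.int64(480)), (np.int64(115), np.int64(252)), (np.int64(120), np.int64(58)), (np.int64(125), np.int64(86)), (np.int64(130), np.int64(32)), (np.int64(135), np.int64(1)), (np.int64(140), np.int64(0)), (np.int64(145), np.int64(0)), (np.int64(150), np.int64(0))]
((558.9537963867188, 159.47621154785156), (219.8031005859375, 247.76373291015625), 2.308262825012207)
[435.19822822 -49.74853799 115.34650185] [ 536.86849969  181.82737123 1144.58754591] [523.22460937 163.36282458 130.29041649] 204
((488.1523742675781, 63.71061706542969), (249.26409912109375, 23.997413635253906), 70.4794921875)
[663.30856819 237.41188055  12.        ]
[627.08922944  40.09297775  12.        ]
[471.9519776   70.97834708  12.        ]
[510.4864145  269.91793071  12.        ]
```

View pics/crop.png

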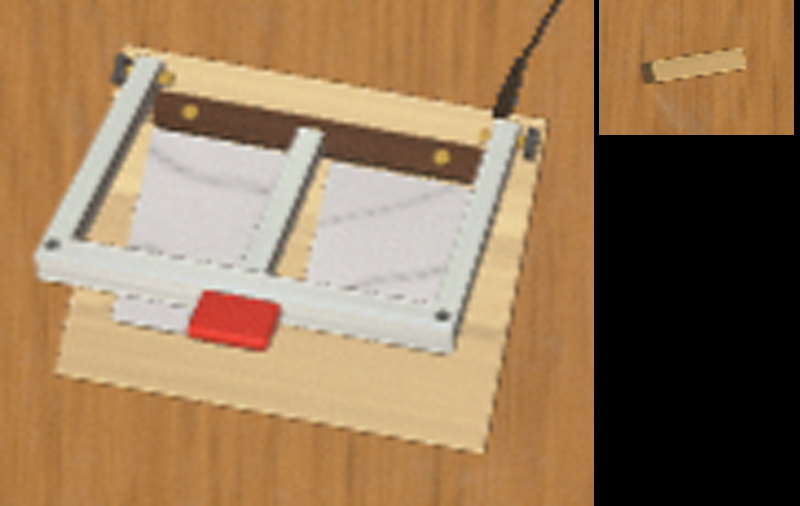

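Left window holds the long tile (its front edge pokes out past the rail, crop (155,325)), so the short tile is on the right, at board −y. Now I'll fit the board pose and plan the approach.

```bash
cat >> h.py <<'E'
def B2W(P,p): # board pose p=(x,y,yaw), board pts -> world
    c,s=np.cos(p[2]),np.sin(p[2]); P=np.atleast_2d(np.array(P,float))
    return np.c_[p[0]+c*P[:,0]-s*P[:,1],p[1]+s*P[:,0]+c*P[:,1],P[:,2]]
def frame(x,y,z,th): # closed-frame pt -> board pt at angle th
    a,b=78-x,z-20; return [78-a*np.cos(th)+b*np.sin(th),y,20+a*np.sin(th)+b*np.cos(th)]
def totool(X,yaw_y): # target world TCP, wanted world angle of tool y -> shift along tool axes, turn
    s=r.read_state(); R=np.array(s["orientation"]); cur=np.arctan2(R[1,1],R[0,1])
    t=-(yaw_y-cur); t=(t+np.pi/2)%np.pi-np.pi/2
    return np.round(R.T@(np.array(X)-np.array(s["ee_pos"]))/1000,4),round(t,3)
E
python3 - <<'E'
from h import *
from scipy.optimize import least_squares
m=imaging.camera_model("top")
px=lambda c:np.array(c)/4.4+[170,180]-.5+.5/4.4
pl=[[80,103,12],[80,-103,12],[-80,-103,12],[-80,103,12]]; plp=px([(125,47),(545,120),(487,452),(57,373)])
fr=[(-84,18,26),(-84,-18,26),(-59,18,26),(-59,-18,26),(-59,92,28),(-59,-92,28)]; frp=px([(192,328),(268,345),(205,290),(282,303),(38,255),(455,330)])
def res(q):
    W=np.r_[B2W(pl,q),B2W([frame(*f,q[3]) for f in fr],q)]
    return (np.array([proj(m,X) for X in W])-np.r_[plp,frp]).ravel()
s=least_squares(res,[568,155,-.19,.72],loss="soft_l1"); q=s.x; print(q,np.round(s.fun,1))
print("fence edge",[(proj(m,X)-[170,180])*4.4 for X in B2W([[55,78,30],[55,-78,30]],q)])
for th in(q[3],.36,0): print(th,B2W(frame(-84,0,26,th),q))
X=B2W(frame(-84,0,26,q[3]),q)[0]+10*np.array([np.cos(q[2]),np.sin(q[2]),0]); X[2]+=45
print("above tab",X,totool(X,q[2]+np.pi/2))
E
```

```text
[ 5.68168681e+02  1.57147865e+02 -1.87309625e-01  6.00251677e-01] [-0.9 -0.5  0.1 -0.1 -1.2  0.4 -1.2  0.5 -0.5  0.8  0.9  0.3  0.4 -0.6
  1.3 -0.3  0.5 -0.2  0.1 -0.2]
fence edge [array([150.85876518,  96.47674819]), array([477.68128435, 154.36385578])]
0.6002516768226407 [[516.79109264 166.88553036 116.45688897]]
0.36 [[497.91769129 170.46263235  82.68380673]]
0 [[485.63794287 172.79003013  26.        ]]
above tab [526.61618045 165.02336781 161.45688897] (array([-0.4025, -0.2725,  0.0699]), np.float64(-0.262))
```

```bash
python3 - <<'E'
from h import *
from scipy.optimize import least_squares
m=imaging.camera_model("top")
px=lambda c:np.array(c)/4.4+[170,180]-.5+.5/4.4
pl=np.array([[80,103,12],[80,-103,12],[-80,-103,12],[-80,103,12]],float); plp=px([(125,47),(545,120),(487,452),(57,373)])
fr=[(-84,18,26),(-84,-18,26),(-59,18,26),(-59,-18,26),(-59,92,28),(-59,-92,28)]; frp=px([(192,328),(268,345),(205,290),(282,303),(38,255),(455,330)])
fe=[[55,78,30],[55,-78,30]]; fep=px([(154,124),(480,183)])
def res(q):
    W=np.r_[B2W(pl+[q[4],0,0],q),B2W(fe,q),B2W([frame(*f,q[3]) for f in fr],q)]
    return (np.array([proj(m,X) for X in W])-np.r_[plp,fep,frp]).ravel()
s=least_squares(res,[568,155,-.19,.72,10],loss="soft_l1"); q=s.x; print(q,np.round(s.fun,1))
for th in(q[3],.36,.2,0): print(th,B2W(frame(-84,0,26,th),q))
X=B2W(frame(-84,0,26,q[3]),q)[0]+9*np.array([np.cos(q[2]),np.sin(q[2]),0]); X[2]+=45
print("above tab",X,totool(X,q[2]+np.pi/2)); np.save("pics/q.npy",q)
E
```

```text
[ 5.55959180e+02  1.57354248e+02 -1.86376753e-01  7.18277289e-01
  1.25091148e+01] [ 0.1 -0.5  1.  -0.2 -0.2  0.3 -0.1  0.5 -0.6  0.  -0.3 -0.2 -1.2  0.2
  0.6 -0.2 -0.1 -0.3  1.   0.1 -0.4  0.1  0.3  0.2]
0.7182772885025592 [[516.62454312 164.77139062 131.12798832]]
0.36 [[485.6958008  170.60347442  82.68380673]]
0.2 [[477.75855037 172.10016346  58.06483106]]
0 [[473.41388655 172.91941577  26.        ]]
above tab [525.46868175 163.10369405 176.12798832] (array([-0.4023, -0.2747,  0.0552]), np.float64(-0.263))
```

>>> step_arm(deltas="-0.03 -0.02 0 -0.03 255; -0.06 -0.04 0 -0.06 255; -0.09 -0.06 0 -0.09 255; -0.13 -0.09 0 -0.12 255; -0.17 -0.116 0.01 -0.15 255; -0.21 -0.143 0.02 -0.18 255; -0.25 -0.17 0.03 -0.21 255; -0.29 -0.198 0.04 -0.24 255; -0.33 -0.225 0.05 -0.263 255; -0.36 -0.246 0.055 -0.263 255; -0.385 -0.263 0.055 -0.263 255; -0.402 -0.275 0.055 -0.263 255; -0.402 -0.275 0.055 -0.263 255", squeeze=30)

```text
t: 2.85
ee_pos: [526.7, 159.0, 176.5]
orientation: [[-0.981, 0.192, 0.001], [0.192, 0.981, -0.001], [-0.001, -0.001, -1.0]]
contact_force: [-0.7, -0.2, 0.9]
finger_gap: -0.005
```

>>> step_arm(deltas="0 0.002 0.015 0 255; 0 0.004 0.03 0 255; 0 0.004 0.04 0 255; 0.003 0.004 0.05 0 255; 0.009 0.004 0.058 0 255; 0.014 0.004 0.066 0 255; 0.019 0.004 0.074 0 255; 0.024 0.004 0.082 0 255; 0.029 0.004 0.09 0 255; 0.033 0.004 0.098 0 255; 0.036 0.004 0.106 0 255; 0.039 0.004 0.114 0 255; 0.041 0.004 0.122 0 255; 0.042 0.004 0.13 0 255; 0.043 0.004 0.137 0 255; 0.044 0.004 0.143 0 255; 0.044 0.004 0.148 0 255; 0.044 0.004 0.151 0 255; 0.044 0.004 0.152 0 255; 0.044 0.004 0.152 0 255")

```text
t: 4.85
ee_pos: [484.2, 171.1, 26.0]
orientation: [[-0.981, 0.192, -0.0], [0.192, 0.981, -0.001], [0.0, -0.001, -1.0]]
contact_force: [-5.7, -1.4, 14.5]
finger_gap: 0.001
```

```bash
python3 - <<'E'
from h import *
s=r.read_state(); print(s["t"],s["ee_pos"],s["contact_force"])
p,d,m=shot("top","t1"); 
cv2.imwrite("pics/c1.png",cv2.resize(p[170:300,160:310,::-1],None,fx=4,fy=4,interpolation=cv2.INTER_CUBIC))
E
```

```text
4.85 [484.18988442 171.09545251  25.96599898] [-5.69243965 -1.38880285 14.52384532]
```

View pics/c1.png

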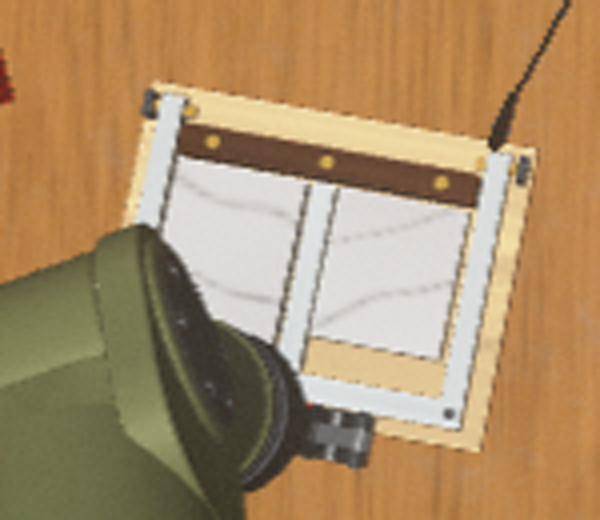

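The frame is closed: the tip is at z 26 with the rails flat on the plate. The short tile shows in the right window with the wide gap (crop around (375,365)). Next is the packer.

>>> step_arm(deltas="0 0 -0.03 0 255; 0 0 -0.07 0 200; -0.003 -0.02 -0.104 0.1 0; -0.008 -0.05 -0.12 0.23 0; -0.014 -0.09 -0.12 0.36 0; -0.021 -0.13 -0.12 0.49 0; -0.028 -0.175 -0.12 0.62 0; -0.035 -0.22 -0.12 0.75 0; -0.043 -0.265 -0.12 0.88 0; -0.05 -0.31 -0.12 1.01 0; -0.056 -0.35 -0.12 1.13 0; -0.062 -0.385 -0.12 1.23 0; -0.066 -0.4094 -0.12 1.23 0; -0.066 -0.4094 -0.11 1.23 0; -0.066 -0.4094 -0.104 1.23 0; -0.066 -0.4094 -0.104 1.23 0")

```text
t: 6.5
ee_pos: [469.8, -241.4, 129.0]
orientation: [[-0.149, 0.989, -0.003], [0.989, 0.149, 0.0], [0.001, -0.003, -1.0]]
contact_force: [0.8, -0.8, -0.7]
finger_gap: 1.0
```

```bash
python3 - <<'E'
from h import *
p,d,m=shot("scene"); tips(["packer"],"scene",d,m)
a=p[190:400,230:510,::-1]
q,d2,m2=shot("top")
b=q[170:350,160:480,::-1]
a=cv2.resize(a,(430,322)); b=cv2.resize(b,None,fx=1.1,fy=1.1)
o=np.zeros((322,790,3),np.uint8);o[:,:430]=a;o[:b.shape[0],433:433+b.shape[1]]=b[:, :357]
cv2.imwrite("pics/c2.png",o)
print(totool([470,-243.5,25],.146), totool([470,-243.5,25],.146))
E
```

```text
scene packer [(0.76, [403.0, 298.0], [572.0, -241.0, 1.0]), (0.62, [362.0, 314.0], [467.0, -246.0, 9.0])]
(array([-0.0013, -0.001 ,  0.1055]), np.float64(0.004)) (array([-0.0013, -0.001 ,  0.1055]), np.float64(0.004))
```

View pics/c2.png

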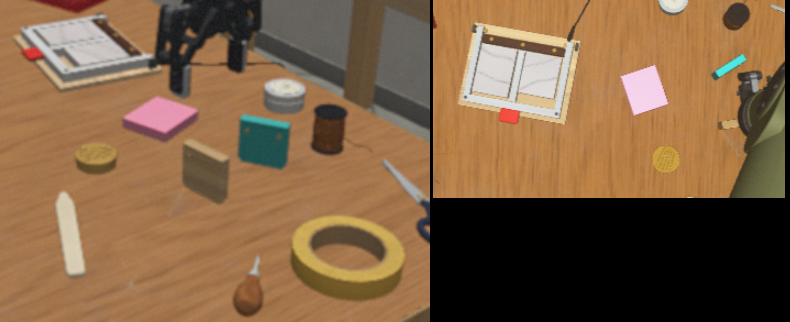

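The frame lies closed in both views and the gripper is above the beech packer, crop (205,170). Now I'll grasp it.

>>> step_arm(deltas="-0.001 -0.001 0.03 0.004 0; -0.001 -0.001 0.06 0.004 0; -0.001 -0.001 0.085 0.004 0; -0.001 -0.001 0.1 0.004 0; -0.001 -0.001 0.103 0.004 0; -0.001 -0.001 0.103 0.004 120; -0.001 -0.001 0.103 0.004 255; -0.001 -0.001 0.103 0.004 255; -0.001 -0.001 0.103 0.004 255; -0.001 -0.001 0.103 0.004 255; -0.001 -0.001 0.103 0.004 255; -0.001 -0.001 0.103 0.004 255", squeeze=50)

```text
t: 7.85
ee_pos: [470.4, -243.3, 28.1]
orientation: [[-0.145, 0.989, 0.001], [0.989, 0.145, -0.001], [-0.001, 0.001, -1.0]]
contact_force: [-0.5, 0.9, 4.9]
finger_gap: 0.153
```

```bash
python3 - <<'E'
from h import *
q=np.load("pics/q.npy"); p,d,m=shot("top","t3")
# zoomed crop of short-tile gap, 8x
cv2.imwrite("pics/c3.png",cv2.resize(p[195:285,225:305,::-1],None,fx=6.5,fy=6.5,interpolation=cv2.INTER_CUBIC))
for n,P in dict(railrear=[-45,-43,28],tilefront_flush=[-23,-43,28],railfront=[-59,-43,28],fence=[55,-43,30],railR=[-45,-80,28],railM=[-45,-6,28]).items():
    print(n,np.round((proj(m,B2W(P,q)[0])-[225,195]+.5)*6.5))
s=r.read_state(); print(s["ee_pos"],s["finger_gap"],s["contact_force"])
E
```

```text
railrear [181. 466.]
tilefront_flush [195. 397.]
railfront [173. 510.]
fence [241. 153.]
railR [297. 487.]
railM [ 66. 445.]
[ 470.42743297 -243.32262674   28.106593  ] 0.15641100999353771 [-0.60415513  0.2730407   5.02563501]
```

View pics/c3.png

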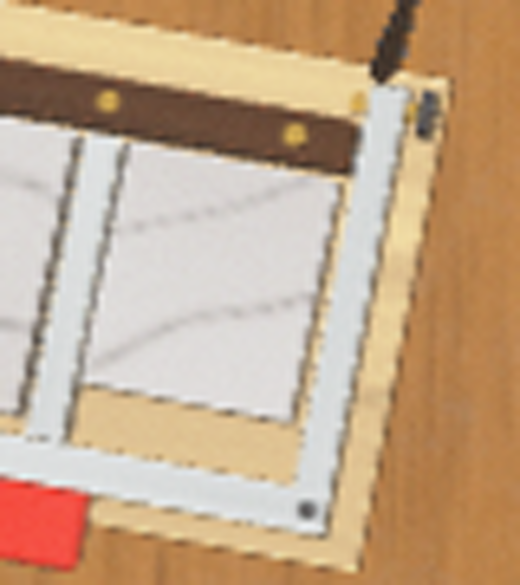

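The grip is good (opening 0.156, about 13–14 mm). The tile front edge is at crop (80,383)–(295,420) and the rail's rear edge at (65,440)–(300,487), so the gap is about 20 mm and matches the model.

```bash
python3 - <<'E'
from h import *
q=np.load("pics/q.npy"); X=B2W([-35,-43,0],q)[0]; X[2]=80; print(X,totool(X,q[2]))
E
```

```text
[513.59742436 121.5844054   80.        ] (array([ 0.3547,  0.0957, -0.0522]), np.float64(0.332))
```

>>> step_arm(deltas="0 0 -0.02 0 255; 0 0 -0.05 0 255; 0.015 0.004 -0.08 0.03 255; 0.04 0.01 -0.08 0.06 255; 0.075 0.02 -0.08 0.1 255; 0.11 0.03 -0.08 0.13 255; 0.145 0.039 -0.08 0.16 255; 0.18 0.048 -0.08 0.19 255; 0.215 0.058 -0.08 0.22 255; 0.25 0.067 -0.08 0.25 255; 0.28 0.076 -0.08 0.28 255; 0.305 0.083 -0.08 0.31 255; 0.325 0.088 -0.075 0.332 255; 0.342 0.093 -0.065 0.332 255; 0.3547 0.0957 -0.0522 0.332 255; 0.3547 0.0957 -0.0522 0.332 255; 0.3547 0.0957 -0.0522 0.332 255")

```text
t: 9.6
ee_pos: [513.0, 120.5, 79.1]
orientation: [[0.185, 0.983, -0.001], [0.983, -0.185, -0.002], [-0.003, -0.001, -1.0]]
contact_force: [0.7, 0.2, 0.5]
finger_gap: 0.157
```

```bash
python3 - <<'E'
from h import *
q=np.load("pics/q.npy"); s=r.read_state(); print(s["ee_pos"],s["finger_gap"],s["contact_force"])
X=B2W([-35,-43,0],q)[0]; X[2]=80; print("err",totool(X,q[2]))
o=[]
for n in("scene","top"):
    p,d,m=shot(n); c=proj(m,[514,122,60]).astype(int); print(n,c)
    u0,v0=c[0]-50,c[1]-60
    a=cv2.resize(p[v0:v0+100,u0:u0+100,::-1],None,fx=3.9,fy=3.9,interpolation=cv2.INTER_CUBIC)
    # predicted packer foot corners, held 28 below TCP
    t=np.array(s["ee_pos"]); yw=q[2]
    for x,y,z in [(-5,27,-28),(-5,-27,-28),(5,-27,-28),(7,-30,-23),(-7,-30,-23),(-7,30,-23),(-7,-30,32),(-7,30,32)]:
        W=t+[np.cos(yw)*x-np.sin(yw)*y,np.sin(yw)*x+np.cos(yw)*y,z]; k=(proj(m,W)-[u0,v0]+.5)*3.9
        cv2.circle(a,tuple(int(i) for i in k),3,(0,255,0),1)
    o.append(a)
cv2.imwrite("pics/c4.png",np.hstack(o))
E
```

```text
[512.96754853 120.46113857  79.11637185] 0.15722407484972897 [0.6962664  0.17530299 0.4864106 ]
err (array([ 0.0012,  0.0004, -0.0009]), np.float64(-0.0))
scene [272 214]
top [250 260]
```

View pics/c4.png

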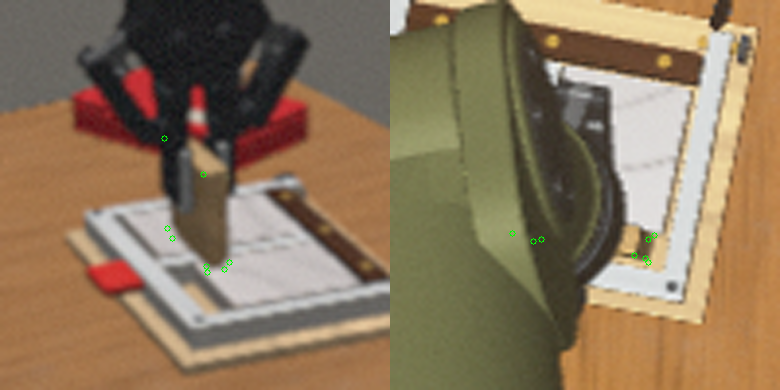

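The packer hangs upright over the gap; its lower end is at scene crop (222,268), and the projected model agrees within about 2 mm. I'll lower it gently.

>>> step_arm(deltas="0.001 0.0005 0.008 0 255; 0.001 0.0005 0.016 0 255; 0.001 0.0005 0.022 0 255; 0.001 0.0005 0.026 0 255; 0.001 0.0005 0.028 0 255; 0.001 0.0005 0.028 0 255")

```text
t: 10.3
ee_pos: [514.2, 120.8, 51.7]
orientation: [[0.187, 0.982, 0.0], [0.982, -0.187, -0.002], [-0.002, 0.001, -1.0]]
contact_force: [0.1, -0.7, -1.4]
finger_gap: 0.155
```

>>> step_arm(deltas="0 0 0.003 0 255; 0 0 0.005 0 255; 0 0 0.007 0 255; 0 0 0.009 0 255; 0 0 0.011 0 255; 0 0 0.012 0 255; 0 0 0.012 0 255")

```text
t: 11.0
ee_pos: [514.3, 120.8, 40.1]
orientation: [[0.187, 0.982, 0.0], [0.982, -0.187, -0.002], [-0.002, 0.0, -1.0]]
contact_force: [-1.4, -0.9, 3.3]
finger_gap: 0.155
```

>>> step_arm(deltas="0 0 0.001 0 255; 0 0 0.002 0 255; 0 0 0.002 0 255")

```text
t: 11.3
ee_pos: [514.4, 120.8, 40.0]
orientation: [[0.187, 0.982, -0.001], [0.982, -0.187, -0.001], [-0.001, -0.0, -1.0]]
contact_force: [-6.6, -1.3, 16.0]
finger_gap: 0.16
```

```bash
python3 - <<'E'
from h import *
o=[]
s=r.read_state(); print(s["ee_pos"],s["contact_force"])
for n in("scene","top"):
    p,d,m=shot(n); c=proj(m,[530,115,30]).astype(int)
    u0,v0=c[0]-40,c[1]-45
    o.append(cv2.resize(p[v0:v0+80,u0:u0+80,::-1],None,fx=4.9,fy=4.9,interpolation=cv2.INTER_CUBIC))
cv2.imwrite("pics/c5.png",np.hstack(o))
E
```

```text
[514.37654776 120.82207575  40.04907733] [-6.59956393 -1.34359861 16.02796128]
```

View pics/c5.png

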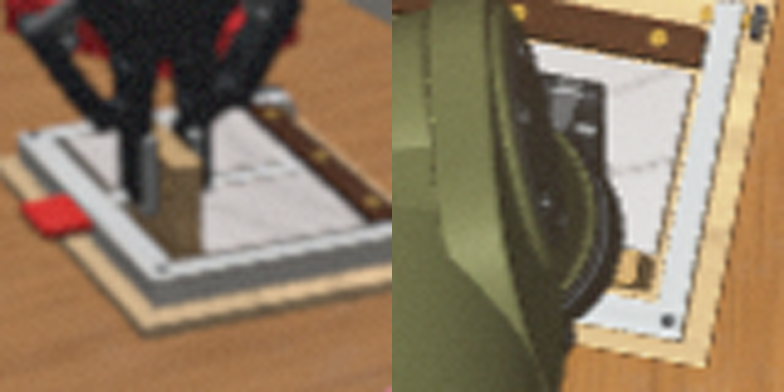

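The packer is fully down in the window: there is a hard stop at TCP z 40, which puts the foot at z 12. Now I'll press towards the fence (+tool y).

>>> step_arm(deltas="0 0.001 0 0 255; 0 0.002 0 0 255; 0 0.003 0 0 255; 0 0.004 0 0 255; 0 0.004 0 0 255")

```text
t: 11.9
ee_pos: [516.6, 120.5, 40.1]
orientation: [[0.187, 0.982, -0.005], [0.982, -0.187, -0.001], [-0.001, -0.004, -1.0]]
contact_force: [-6.5, 0.0, 8.6]
finger_gap: 0.157
```

>>> step_arm(deltas="0 0.001 -0.0005 0 255; 0 0.002 -0.0005 0 255; 0 0.003 -0.0005 0 255; 0 0.004 -0.0005 0 255; 0 0.005 -0.0005 0 255; 0 0.005 -0.0005 0 255")

```text
t: 12.5
ee_pos: [519.0, 120.1, 40.2]
orientation: [[0.187, 0.982, -0.01], [0.982, -0.187, -0.0], [-0.002, -0.01, -1.0]]
contact_force: [-8.4, 1.2, 6.0]
finger_gap: 0.157
```

>>> step_arm(deltas="0 0.002 0 0 255; 0 0.004 0 0 255; 0 0.005 0 0 255; 0 0.005 0 0 255; 0 0.005 0 0 255")

```text
t: 13.0
ee_pos: [519.2, 120.0, 40.2]
orientation: [[0.186, 0.982, -0.021], [0.983, -0.186, 0.0], [-0.004, -0.021, -1.0]]
contact_force: [-14.6, 0.5, 15.9]
finger_gap: 0.153
```

```bash
python3 - <<'E'
from h import *
s=r.read_state(); print(s["ee_pos"],s["contact_force"],s["wrist_torque"])
E
```

```text
[519.24644876 120.02519835  40.17494162] [-14.56023763   0.54889306  15.92732129] [ 0.39987715  3.49965743 -0.0590364 ]
```

>>> step_arm(deltas="0 0.003 -0.0005 0 255; 0 0.004 -0.0005 0 255; 0 0.004 -0.0005 0 255; 0 0.004 -0.0005 0 255; 0 0.004 -0.0005 0 255; 0 0.004 -0.0005 0 255")

```text
t: 13.6
ee_pos: [519.3, 120.1, 40.2]
orientation: [[0.186, 0.982, -0.029], [0.983, -0.186, 0.001], [-0.004, -0.029, -1.0]]
contact_force: [-11.7, 1.0, 10.2]
finger_gap: 0.156
```

```bash
python3 - <<'E'
from h import *
o=[]
s=r.read_state(); print(s["ee_pos"],s["contact_force"],s["orientation"][:,2],s["finger_gap"]); q=np.load("pics/q.npy")
for n in("scene","top"):
    p,d,m=shot(n); c=proj(m,[560,115,30]).astype(int)
    u0,v0=c[0]-(55 if n=="scene" else 40),c[1]-35
    a=cv2.resize(p[v0:v0+80,u0:u0+80,::-1],None,fx=4.9,fy=4.9,interpolation=cv2.INTER_CUBIC)
    o.append(a)
cv2.imwrite("pics/c6.png",np.hstack(o))
E
```

```text
[519.327402   120.07667955  40.20036624] [-11.74799633   1.04488702  10.23800457] [-2.93937061e-02  9.81743189e-04 -9.99567430e-01] 0.1557812134394715
```

View pics/c6.png

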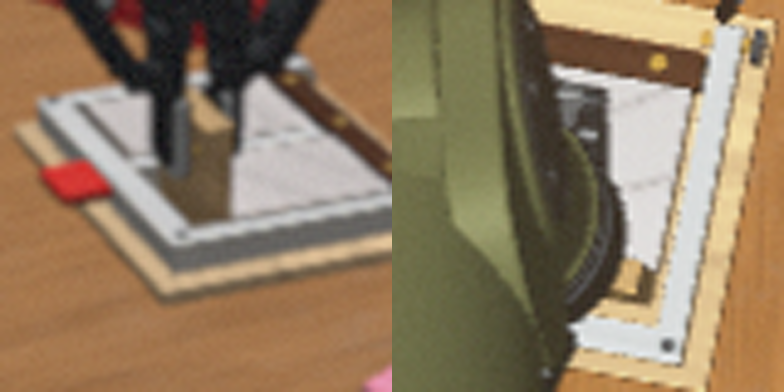

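```bash
python3 - <<'E'
from h import *
s=r.read_state(); print(s["t"],s["ee_pos"],s["contact_force"],s["finger_gap"]); print(r.sign_off())
E
```

```text
13.7 [519.30264218 120.09020798  40.18508829] [-11.36318548   0.55038756   9.26767928] 0.15284106993745067
the job is handed in; nothing more can be done
None
```

I closed the frame by its red tab, slid the beech packer into the gap in front of the short tile (right window), and handed the job in at 13.7 s. The arm was still gripping the packer and pressing it towards the fence.

Last checks:
- **Frame:** the tab top was pushed down to 26 mm, and the frame showed lying flat in the later pictures.
- **Packer:** it hit a hard stop with its foot at plate level, so it is all the way down.
- **Tile:** pressing ended in a hard stop, with the tool only about 0.6 mm from the position I calculated for the tile flush. The tile also looked flush in the last top view. The push on the fence was steady at about 11 N.
- **Bystanders:** I never touched the wax block, tin, spool or look-alikes. All were in place in the last wide pictures, taken before I gripped the packer; I did not check them after that.

Two small deviations: under the push the tool, and probably the packer with it, leans about 1.7° from vertical. About 9 N of downward force remains on the packer.

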